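# Find which mailbox door binds

## Task

One of the two small mailbox doors on the repaired section binds partway through its swing. Push the doors open gently with the fingertips, never with more than 20 N, to find which one: when you feel it jam, lean on it with roughly 5 to 15 N for half a second to be sure, without forcing it past. Shut the door that binds, leave the one that swings freely fully open, and do not disturb the things around.

Things in the scene. Friction and masses are not known exactly. Their poses are not given: they have to be found in the camera images.
- box_bank: two-door section of a mailbox wall, fixed upright on the bench, weathered grey metal: 380 wide (Y), 110 deep (X -50 to 60), 162 mm high. Origin: centre of its underside. X points out of its front, away from the robot; Z up. Closed roof, back, sides. The two doors look alike (round lock, blank plate), both hinged on their -Y edge; shut, they lie at X = 50 between stiles reaching X = 60.
- door_right (a joint): hinge angle, door on the robot's right (-Y half). 0 = shut, grows as it swings out to the front, 1.6 rad = fully open. Starts ajar at 0.6 to 0.85. No latch or spring: stays put. Free, takes 0.5 to 1.5 N at the edge. One of the two jams, unseen, between 0.95 and 1.3: pushed 100 mm from the hinge, force then climbs to 20 N within about 4 to 7 mm. Both end stops are hard.
- door_left (a joint): hinge angle, door on the robot's left (+Y half). 0 = shut, grows as it swings out to the front, 1.6 rad = fully open. Starts ajar at 0.6 to 0.85. No latch or spring: stays put. Free, takes 0.5 to 1.5 N at the edge. One of the two jams, unseen, between 0.95 and 1.3: pushed 100 mm from the hinge, force then climbs to 20 N within about 4 to 7 mm. Both end stops are hard.
- door_right_hinge (a point): point on the vertical hinge axis of door_right, at its top edge, 162 mm up; on the section at X = 50, Y = -155 mm. At angle q the door runs from here along sin(q) X + cos(q) Y and opens along cos(q) X - sin(q) Y (X, Y of box_bank).
- door_left_hinge (a point): point on the vertical hinge axis of door_left, at its top edge, 162 mm up; on the section at X = 50, Y = 25 mm. At angle q the door runs from here along sin(q) X + cos(q) Y and opens along cos(q) X - sin(q) Y (X, Y of box_bank).
- door_right_edge (a point): point on the top edge of door_right, mid thickness, 100 mm from its hinge axis; moves with the door. The panel is 12 mm thick, centred on the hinge axis, from 6 to 120 mm from it, 150 mm high; flat on both faces near the top (a lock body stands 14 mm off the back 42 mm or more below the top edge).
- door_left_edge (a point): point on the top edge of door_left, mid thickness, 100 mm from its hinge axis; moves with the door. The panel is 12 mm thick, centred on the hinge axis, from 6 to 120 mm from it, 150 mm high; flat on both faces near the top (a lock body stands 14 mm off the back 42 mm or more below the top edge).
- parcel: bystander: cardboard parcel 140 x 100 x 70 mm beside the section; origin centre of its underside
- screw_jar: bystander: jar with a steel cap, 60 mm across, 75 mm high; origin centre of its underside
- screwdriver: bystander: screwdriver lying on the bench to the right of the section; origin on its underside, near its middle

How it is judged:
By the outcome, as a careful person would: the job done as asked, in the order asked, and still so for the second after the job is handed in, with the robot touching nothing.
It also fails if it takes over 72 s, if anything falls off the work surface, if the arm or the gripper's body presses on something with over 40 N, if the wrist force passes 120 N, or if a joint passes its speed limit or range.

## Robot

A 6-joint arm with a two-finger parallel gripper is mounted at the origin on the work surface. World frame = base frame: x ahead of the robot, y to its left, z up, the work surface at z = 0. Lengths are in m, angles in degrees, forces in N, time in s.
With the tool pointing down it reaches from about 0.325 to 0.85 m from the base axis. Payload 15.5 kg.
Tool frame: the origin (TCP) lies midway between the tips of the shut fingers; the grasp point (between the pads) lies 19 mm behind it; z points along the fingers, y is the line along which they close (so a half turn about z gives the same grasp; the last joint's range is limited). The gripper opens to 91 mm and grips with 3 to 60 N. Pads are 32 mm wide; open, the fingers measure 118 mm over their backs; the gripper's body (76 mm by 178 mm) begins 60 mm behind the grasp point.
Start: joints at [-82.42, 28.281, 77.091, -0, 74.628, -5.472], TCP at [0.141, -0.609, 0.214] pointing down, gripper open.
Joint ranges: [-166.48, 166.48], [-47.26, 123.95], [12.59, 153.08], [-70.14, 250.14], [6.76, 159.57], [-176.63, 176.63]. Speed limits (degrees/s): [108.29, 108.29, 147.25, 172.46, 172.46, 172.46].

## Interface

Orientations are given as a 3x3 rotation matrix whose columns are the frame's x, y, z axes.
In Python, from bench import ctrl gives the robot as it stands. The module is installed in compiled form; this text tells all that it offers. Calls block until the motion is done:
- ctrl.goto(position, orientation): joint-space move of the TCP to a pose.
- ctrl.move_l(position, vel=0.15, ori=None, contact_N=None): straight line of the TCP; ori=None keeps the orientation; vel is the mean speed in m/s. With contact_N (N) it stops when the force on the tool has changed by that much, and returns True; else False.
- ctrl.movej(angles): joint-space move.
- ctrl.command_gripper(opening): opening from 0.0 (shut) to 1.0 (fully open); the grip force is fixed at half the most; returns when the fingers have stopped.
- ctrl.sleep(seconds).
- ctrl.ik(position, orientation): joint angles nearest the present ones, or None.
- ctrl.read_camera(name): name is "scene" or "side" or "wrist"; returns the picture (384x512x3 uint8, blue, green, red); there is no depth.
- ctrl.camera_params(name): a dict with "fx", "fy", "cx", "cy" (pixels), "pose" (4x4, takes a point from camera to world coordinates); the wrist camera has in their place "T_tool_cam" (4x4, takes a point from camera to tool coordinates, whose origin is the TCP and whose axes are the flange's). Camera axes: x right, y up, looking along -z (the intrinsics and any distortion apply to the point x, -y, -z); pixel columns grow to the right and rows downward; lengths in m; the calibration is good to about 2 mm. A picture is of the moment at which its call begins: read the wrist's pose just before it. camera_params takes no time and is no camera call.
A pose or a line that the arm cannot do raises ctrl.MotionError and nothing moves.
- ctrl.sign_off(): hands the job in; it is judged then, once.
Readings, each from a call of its own:
- ctrl.current_t(): time.
- ctrl.current_q(): joint angles.
- ctrl.current_dq(): joint speeds.
- ctrl.current_effort(): joint torques, N m.
- ctrl.current_tool_pos(): TCP position.
- ctrl.current_eef_rot(): TCP orientation.
- ctrl.current_contact_force(): force on the tool from outside, world axes, zero at the start.
- ctrl.current_wrist_torque(): the same for the moment, N m.
- ctrl.current_grip_width(): opening from 0.0 (shut) to 1.0 (fully open).
- ctrl.current_grasp_force(): force on a finger pad.
Only numpy, scipy, OpenCV 4.12 (cv2) and the standard library are available. Lean on these libraries where they do the work, as an engineer would, in place of code of your own. Each camera call takes 0.05 s, during which the arm holds its last target. There are 200 camera calls.

## Working session

There is one attempt and no reset: what is moved stays moved. The work goes in short steps, each a Python script; the robot and the scene stay as the last script left them, time stands still between calls to the robot, and variables do not carry over. Pictures are saved under pics/ and viewed, at most 10 in all, crops included, and the job is handed in when it is done.

```bash
mkdir -p pics
python3 - <<'E'
from bench import ctrl
import cv2,numpy as np
np.set_printoptions(precision=4,suppress=True)
for n in ("scene","side"):
    cv2.imwrite(f"pics/{n}0.png",cv2.resize(ctrl.read_camera(n),(800,600),interpolation=cv2.INTER_CUBIC)); print(ctrl.camera_params(n))
print(ctrl.camera_params("wrist"),ctrl.current_eef_rot(),ctrl.current_t())
E
```

```text
{'fx': 393.253953568782, 'fy': 393.253953568782, 'cx': 253.83377322340414, 'cy': 192.05036600305334, 'pose': array([[-0.2387, -0.8093,  0.5367,  1.1219],
       [ 0.971 , -0.1918,  0.1427,  0.1656],
       [-0.0126,  0.5552,  0.8316,  1.0646],
       [ 0.    ,  0.    ,  0.    ,  1.    ]])}
{'fx': 477.83045484043436, 'fy': 477.83045484043436, 'cx': 252.04512581322996, 'cy': 190.43067625614154, 'pose': array([[-0.5473, -0.6007,  0.5828,  1.2429],
       [ 0.8368, -0.4042,  0.3692,  0.4675],
       [ 0.0138,  0.6898,  0.7239,  1.0481],
       [ 0.    ,  0.    ,  0.    ,  1.    ]])}
{'fx': 293.98506128946366, 'fy': 293.98506128946366, 'cx': 251.52485730799643, 'cy': 188.3629990930196, 'T_tool_cam': array([[-0.0003,  0.9643,  0.2647,  0.075 ],
       [ 1.    ,  0.0002,  0.0004, -0.0009],
       [ 0.0003,  0.2647, -0.9643, -0.1708],
       [ 0.    ,  0.    ,  0.    ,  1.    ]])} [[ 0.9742  0.2258 -0.0001]
 [ 0.2258 -0.9742  0.0011]
 [ 0.0001 -0.0011 -1.    ]] 0.1
```

View pics/scene0.png

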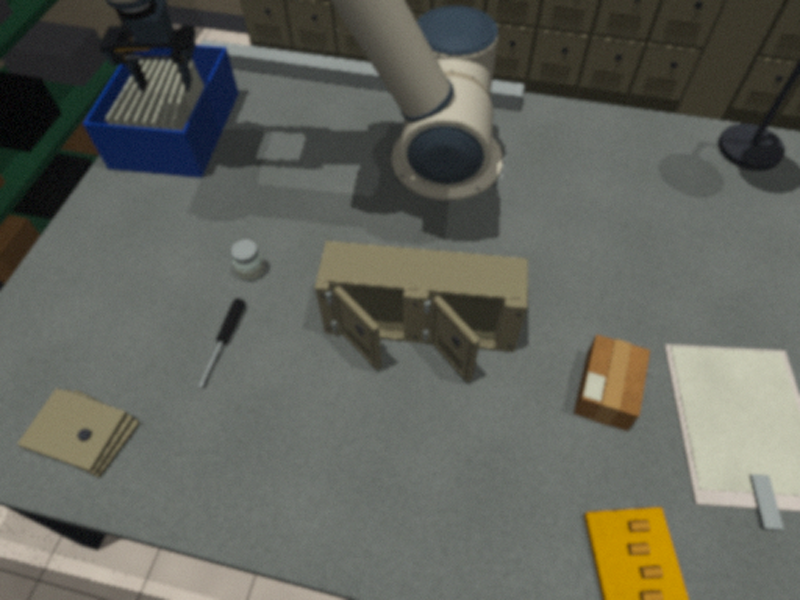

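View pics/side0.png

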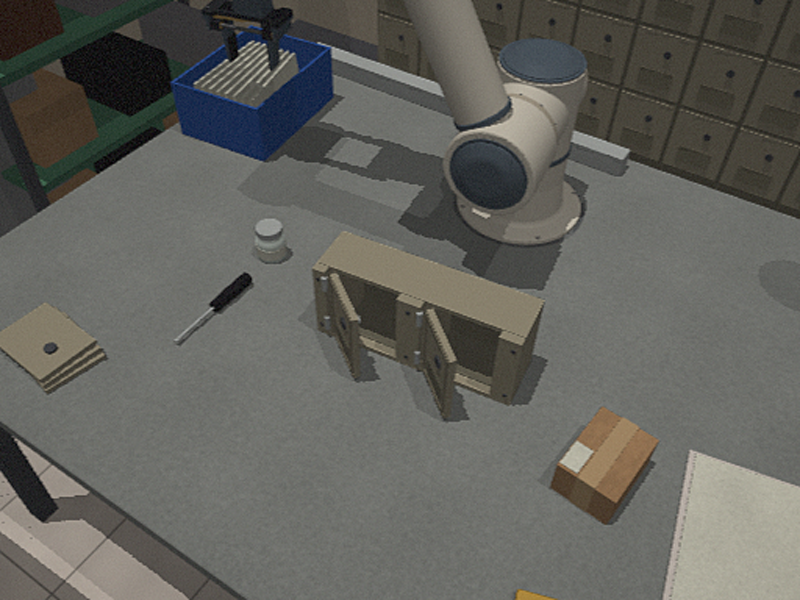

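The scene picture shows the section at about (320-527, 243-350), with both doors ajar; the jar is at (246,258), the screwdriver at (222,340) and the parcel at (613,382). The side picture shows the section at (313-543, 233-405). The gripper hangs over the blue bin. I'll enlarge both views around the section.

Run:
```python
from bench import ctrl
import cv2
for n,(c,r) in {"scene":(195,145),"side":(195,140)}.items():
    im=ctrl.read_camera(n)
    cv2.imwrite(f"pics/{n}1.png",cv2.resize(im[r:r+120,c:c+160],(800,600),interpolation=cv2.INTER_CUBIC))
```

```text
(no output)
```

View pics/scene1.png

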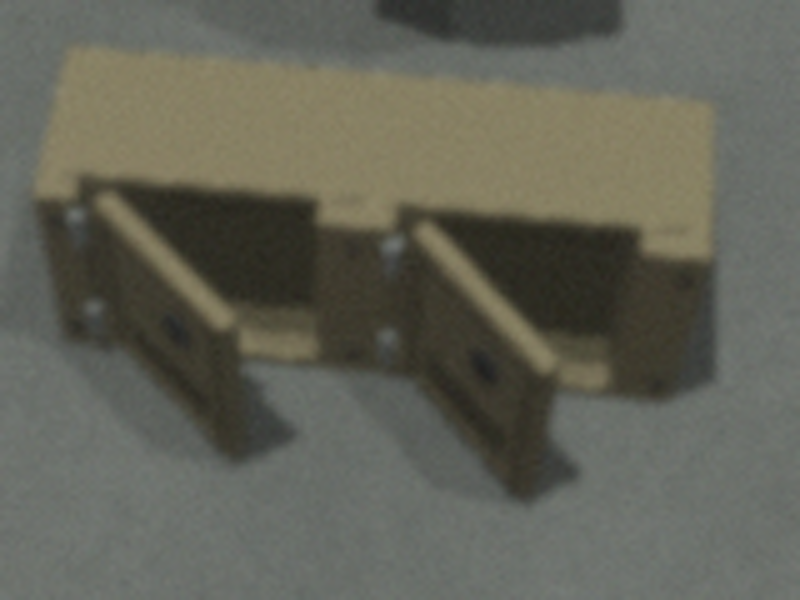

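View pics/side1.png

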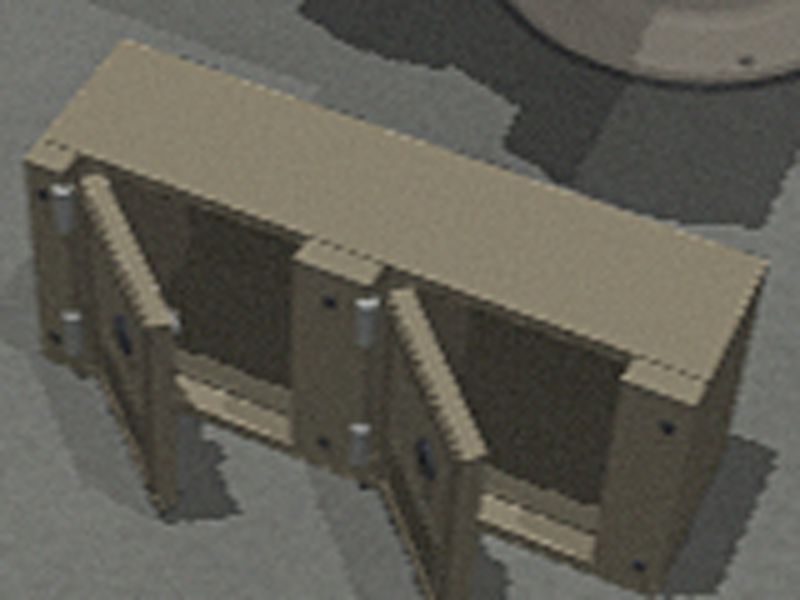

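Scene crop: roof corners at (68,47), (713,103), (710,258) and (38,197); door free ends at (212,328)/(237,318) and (533,372)/(555,362). Side crop: roof corners at (127,40), (768,262), (700,403) and (27,158); door ends at (147,325)/(172,322) and (460,460)/(485,455).

```bash
cat > fit.py <<'E'
from bench import ctrl
import numpy as np
from scipy.optimize import least_squares
np.set_printoptions(precision=4,suppress=True)
B=[(-50,-190,162),(-50,190,162),(60,190,162),(60,-190,162),(60,-190,0),(60,190,0)]
obs={"scene":((195,145),[(68,47),(713,103),(710,258),(38,197),(65,335),(672,398)],[(212,328),(237,318),(533,372),(555,362)]),
"side":((195,140),[(127,40),(768,262),(700,403),(27,158),(45,358),(660,595)],[(147,325),(172,322),(460,460),(485,455)])}
def door(q,hy,r,t): return (50+r*np.sin(q)+t*np.cos(q),hy+r*np.cos(q)-t*np.sin(q),162)
def pts(p): return np.array(B+[door(p[3],-155,120,6),door(p[3],-155,120,-6),door(p[4],25,120,6),door(p[4],25,120,-6)])/1000
def world(p,P):
    c,s=np.cos(p[2]),np.sin(p[2]); return P@np.array([[c,s,0],[-s,c,0],[0,0,1]])+[p[0],p[1],0]
def proj(n,W):
    k=ctrl.camera_params(n);T=np.linalg.inv(k["pose"]);C=W@T[:3,:3].T+T[:3,3]
    return np.c_[k["cx"]+k["fx"]*C[:,0]/-C[:,2],k["cy"]+k["fy"]*-C[:,1]/-C[:,2]]
def res(p,names=obs): return np.concatenate([(proj(n,world(p,pts(p)))-(np.array(obs[n][1]+obs[n][2])/5-.4+obs[n][0])).ravel() for n in names])
if __name__=="__main__":
    for names in (["scene"],["side"],["scene","side"]):
        f=least_squares(res,[.5,0,0,.7,.7],args=(names,),loss="soft_l1"); print(names,f.x,abs(f.fun).mean())
    print(f.fun.reshape(-1,10,2))
E
python3 fit.py
```

```text
['scene'] [0.4618 0.0399 0.1174 0.771  0.8668] 0.5869281459331163
['side'] [0.4648 0.0417 0.1205 0.7689 0.856 ] 0.3894047523203838
['scene', 'side'] [0.4634 0.0408 0.12   0.7692 0.8598] 0.595298500052823
[[[-0.0377 -0.7596]
  [ 0.5093 -0.6503]
  [ 0.9696  0.0846]
  [-1.2742 -0.4906]
  [-0.271   1.4008]
  [-0.1001  0.87  ]
  [ 1.247   1.0159]
  [-0.2189  0.5782]
  [ 1.2549  0.8575]
  [ 0.4633  0.6315]]

 [[-0.3717 -1.4815]
  [ 0.9759 -1.2475]
  [ 0.2285 -0.2037]
  [-0.4231 -0.8326]
  [-0.3664 -0.7165]
  [-0.2137  0.497 ]
  [ 0.2132  0.0058]
  [-0.189  -0.5548]
  [-0.199  -0.5441]
  [-0.3772 -0.4859]]]
```

```bash
cat > h.py <<'E'
from bench import ctrl
import numpy as np
np.set_printoptions(precision=3,suppress=True)
X0,Y0,YAW=.4634,.0408,.120
HY={"right":-.155,"left":.025}
Z=.137
def rot(a):
    c,s=np.cos(a),np.sin(a); return np.array([[c,-s],[s,c]])
def normal(q): return np.r_[rot(YAW)@[np.cos(q),-np.sin(q)],0]
def pose(d,q,off,r=.1,z=Z):
    "TCP at distance r from hinge, off along the opening normal of the door at angle q; tool y on the normal"
    p=rot(YAW)@(np.array([.05,HY[d]])+r*np.array([np.sin(q),np.cos(q)])+off*np.array([np.cos(q),-np.sin(q)]))+[X0,Y0]
    n=normal(q); k=np.array([0,0,-1.])
    return np.r_[p,z],np.c_[np.cross(n,k),n,k]
def go(d,q,off,r=.1,z=Z,vel=.1,**k):
    p,R=pose(d,q,off,r,z); return ctrl.move_l(p,vel=vel,ori=R,**k)
def F(): return np.array(ctrl.current_contact_force())
def sweep(d,q0,q1,step,off,base,thr,r=.1,vel=.04):
    "arc from q0 to q1; stop when the force against the motion exceeds thr. Returns (q, force)"
    s=np.sign(q1-q0); q=q0; f=0; log=[]
    while (q1-q)*s>1e-6:
        q+=s*min(step,abs(q1-q)); go(d,q,off,r,vel=vel,contact_N=6)
        f=-s*normal(q)@(F()-base); log.append((round(float(q),3),round(float(f),1)))
        if f>thr: break
    print(*log[::max(1,len(log)//14)],log[-3:],"t",round(ctrl.current_t(),1)); return q,f
E
python3 - <<'E'
from h import *
p=np.array(ctrl.current_tool_pos()); ctrl.move_l(p+[0,0,.1],vel=.2); ctrl.command_gripper(0.)
ctrl.goto(*pose("left",.72,-.034,z=.24)); print(F(),ctrl.current_t(),ctrl.current_q())
go("left",.72,-.034); ctrl.sleep(.2)
b=F();print(b,F(),ctrl.current_t())
q,f=sweep("left",.72,.80,.02,-.0195,b,4)
print(q,f)
E
```

```text
[ 0.143  0.555 -0.953] 5.3 [11.737 22.054 83.562 -0.007 74.376 46.167]
[-0.226  0.221  0.564] [-0.226  0.221  0.564] 6.6833
(0.74, -0.4) (0.76, 0.3) (0.78, -0.0) (0.8, -0.6) [(0.76, 0.3), (0.78, -0.0), (0.8, -0.6)] t 8.0
0.8 -0.5503719989081557
```

```bash
cat >> h.py <<'E'
def lean(d,q,off,base,r=.1):
    "hold at 6.5-13 N for 0.9 s"
    t0=None
    for _ in range(25):
        ctrl.sleep(.1); f=-normal(q)@(F()-base); t=ctrl.current_t(); print(round(float(f),1),end=" ")
        if f<6.5: q+=.004; t0=None
        elif f>13: q-=.003; t0=None
        else:
            t0=t0 or t
            if t-t0>.85: break
            continue
        go(d,q,off,r,vel=.03)
    print("lean q",q,"t",t); return q
def probe(d,q,off,base):
    q,f=sweep(d,q,.92,.04,off,base,4)
    if f<4: q,f=sweep(d,q,1.36,.02,off,base,5)
    if f>4:
        print("STOP at",q,f); lean(d,q,off,base); return True
    q,f=sweep(d,q,1.5,.07,off,base,5)
    q,f=sweep(d,q,1.68,.008,off,base,4,vel=.03)
    print("end",q,f); return False
E
python3 - <<'E'
from h import *
b=np.array([-.2,.3,.3])
print(probe("left",.80,-.0195,b), ctrl.current_tool_pos())
E
```

```text
(0.84, -0.7) (0.88, -0.7) (0.92, -1.4) [(0.84, -0.7), (0.88, -0.7), (0.92, -1.4)] t 8.8
(0.94, 0.4) (0.96, 0.1) (0.98, -0.8) (1.0, -0.2) (1.02, -0.7) (1.04, -1.2) (1.06, -1.2) (1.08, -0.2) (1.1, -0.6) (1.12, -0.6) (1.14, -0.2) (1.16, -0.8) (1.18, -0.2) (1.2, -0.1) (1.22, 0.0) (1.24, 0.2) (1.26, 0.2) (1.28, 0.7) (1.3, -0.3) (1.32, -0.2) (1.34, 0.2) (1.36, 0.7) [(1.32, -0.2), (1.34, 0.2), (1.36, 0.7)] t 14.2
(1.43, -0.2) (1.5, -0.6) [(1.43, -0.2), (1.5, -0.6)] t 14.9
(1.508, 0.5) (1.516, 1.3) (1.524, 0.3) (1.532, -0.5) (1.54, 0.4) (1.548, 0.7) (1.556, -0.1) (1.564, -0.1) (1.572, -0.6) (1.58, 0.2) (1.588, -0.2) (1.596, -0.4) (1.604, -0.2) (1.612, 0.2) (1.62, 0.1) (1.628, -1.2) (1.636, -0.2) (1.644, 2.8) (1.652, 7.6) [(1.636, -0.2), (1.644, 2.8), (1.652, 7.6)] t 19.6
end 1.6520000000000001 7.642662053113613
False [0.609 0.096 0.137]
```

Left swings freely to its end stop. Now the right door.

Run:
```python
from h import *
go("left",1.62,-.032); go("left",1.62,-.032,z=.23,vel=.2)
p,R=pose("right",.66,-.034,z=.23); ctrl.goto(p,R)
go("right",.66,-.034,vel=.15); ctrl.sleep(.2); b=F(); print(b,ctrl.current_t())
print(probe("right",.68,-.0195,b), ctrl.current_tool_pos())
```

```text
[ 0.079  0.48  -0.175] 22.65
(0.72, 0.1) (0.76, 0.2) (0.8, -0.2) (0.84, -0.6) (0.88, -1.0) (0.92, 0.6) [(0.84, -0.6), (0.88, -1.0), (0.92, 0.6)] t 24.6
(0.94, -0.7) (0.96, 0.4) (0.98, -1.1) (1.0, -0.9) (1.02, -0.7) (1.04, 0.0) (1.06, -0.4) (1.08, -0.3) (1.1, -0.7) (1.12, -0.1) (1.14, 0.5) (1.16, 0.4) (1.18, -0.9) (1.2, -0.1) (1.22, 0.1) (1.24, -0.9) (1.26, 3.1) (1.28, 7.5) [(1.24, -0.9), (1.26, 3.1), (1.28, 7.5)] t 29.1
STOP at 1.2800000000000002 7.453994508652892
7.7 7.2 7.5 7.5 7.0 7.0 7.5 6.8 7.3 6.9 lean q 1.2800000000000002 t 30.0667
True [ 0.615 -0.049  0.137]
```

Run:
```python
from h import *
go("right",1.2,-.03); go("right",1.2,-.03,z=.2,vel=.2)
go("right",1.25,.04,r=.09,z=.2,vel=.15); go("right",1.25,.04,r=.09,vel=.15); ctrl.sleep(.15); b=F(); print(b,ctrl.current_t())
q,f=sweep("right",1.25,.15,.09,.0195,b,6,r=.09,vel=.08)
if f<6: q,f=sweep("right",q,-.12,.008,.0195,b,4,r=.09,vel=.03)
print(q,f,ctrl.current_t())
```

```text
[-0.051  0.832 -0.822] 32.2333
(1.16, 1.9) (1.07, 0.4) (0.98, 0.8) (0.89, 1.2) (0.8, 0.6) (0.71, 1.2) (0.62, 1.0) (0.53, 0.2) (0.44, 0.7) (0.35, 0.6) (0.26, 0.7) (0.17, 0.2) (0.15, 0.4) [(0.26, 0.7), (0.17, 0.2), (0.15, 0.4)] t 35.7
(0.142, 0.3) (0.134, 1.1) (0.126, -0.1) (0.118, 0.6) (0.11, 0.1) (0.102, 0.6) (0.094, -0.2) (0.086, 0.4) (0.078, -0.4) (0.07, 0.4) (0.062, 0.2) (0.054, -0.4) (0.046, 0.5) (0.038, 0.4) (0.03, -0.0) (0.022, 0.2) (0.014, 0.0) (0.006, -0.2) (-0.002, -0.1) (-0.01, -0.2) (-0.018, 0.8) (-0.026, 5.8) [(-0.01, -0.2), (-0.018, 0.8), (-0.026, 5.8)] t 41.2
-0.02600000000000008 5.790657820059362 41.2417
```

Run:
```python
from h import *
import cv2
go("right",0,.045,r=.09); go("right",0,.045,r=.09,z=.3,vel=.2)
ctrl.movej([-50,28,77,0,74.6,-5]) 
ctrl.sleep(.2); im=ctrl.read_camera("side")
cv2.imwrite("pics/side2.png",cv2.resize(im[130:280,170:370],(800,600),interpolation=cv2.INTER_CUBIC)); print(ctrl.current_t(),ctrl.current_tool_pos())
```

```text
44.5333 [ 0.447 -0.439  0.218]
```

View pics/side2.png

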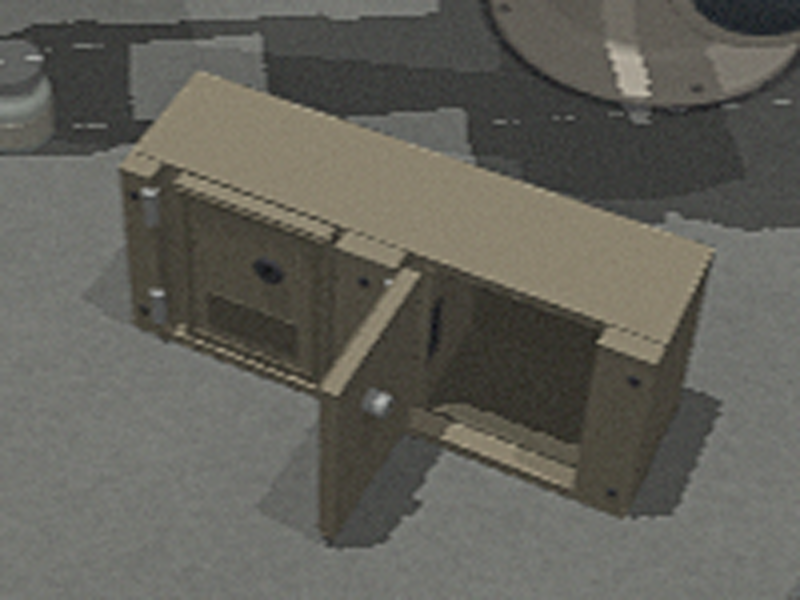

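The right door is shut flush at (170-340, 170-385). The left door stands fully open at (320-420, 270-540), square to the front. The arm is clear of everything.

```bash
python3 -c "
from bench import ctrl
print(ctrl.sign_off())"
```

```text
the job is handed in; nothing more can be done
None
```

The right door binds at about 1.2 rad (held at about 7 N for 0.9 s) and is now shut; the left door swings freely and is left fully open, and the job is handed in.

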